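# Open the child-resistant cleaner bottle on the car dealer's desk

## Task

Open the child-resistant cap of the blue cleaner bottle: push the white cap down hard and, while it is held down, turn it about a quarter turn anticlockwise (seen from above), then let go. Leave the cap of the green bottle shut, and the amber pump bottle standing where it is.

Things in the scene. Friction and masses are not known exactly. Their poses are not given: they have to be found in the camera images.
- blue_cap_mid (a point): Centre of the white ribbed cap of the BLUE bottle (the target), on its axis, half-way up, 157 mm above the desk: an upright cylinder 44 mm across and 34 mm high; grip it from above, any direction. Below it: bare neck 32 mm across, 15 mm high, then a shoulder sloping out to the 76 mm body. The bottle is locked in a 110 mm square dock fixed to the desk: it cannot move. z up; x along the cap's black line.
- blue_push (a joint): How far the blue bottle's cap is pushed down against its spring, m: 0 is up, 0.009 the end of travel; 5 N starts it, 14 N holds it at the end. Only at 0.0045 or more (aim for 0.006 to 0.007) can the cap turn; else a lug blocks it after about 0.13 rad. Once turned about 0.75 rad the lug has passed: when let go the cap springs up and stays open.
- blue_cap (a joint): Turn of the blue bottle's cap, rad: about 0 (black line on the cap near the red mark on the shoulder) is shut; it grows anticlockwise seen from above to the end stop at 1.6 (line at the white mark, a quarter turn on); open is above 1.0. Friction is slight (0.06 N m).
- green_cap (a joint): Turn of the same kind of white cap on the GREEN bottle, a bystander of the same shape in its own dock, at least 180 mm from the blue one. Same sense; 0 to 0.13 is shut. Leave it shut.
- pump_mid (a point): Centre of the body of a loose amber pump bottle with a paper label and a white pump head, a bystander: body 62 mm in diameter and 125 mm high, this point half-way up it; 174 mm high over all. It must stay standing where it is.
Not all that is in view belongs to the job. What is shaped like the part that bears blue_cap_mid but pink or yellow is not meant.

How it is judged:
By the outcome, as a careful person would: the job done as asked, in the order asked, and still so for the second after the job is handed in, with the robot touching nothing.
It also fails if it takes over 32 s, if anything falls off the work surface, if the arm or the gripper's body presses on something with over 40 N, if the wrist force passes 120 N, or if a joint passes its speed limit or range.

## Robot

A 6-joint arm with a two-finger parallel gripper is mounted at the origin on the work surface. World frame = base frame: x ahead of the robot, y to its left, z up, the work surface at z = 0. Lengths are in m, angles in rad, forces in N, time in s.
With the tool pointing down it reaches from about 0.325 to 0.775 m from the base axis. Payload 5.5 kg.
Tool frame: the origin (TCP) lies on the centre line of the jaws, within the pads' length; the fingertips stand 22 mm ahead of it and the grasp point (between the pads) lies 3 mm ahead of it (ctrl.tcp_to_tips is the distance from the TCP to the fingertips, in m); z points along the fingers, y is the line along which they close (so a half turn about z gives the same grasp; the last joint's range is limited). The gripper opens to 85 mm and grips with 20 to 120 N. Pads are 22 mm wide; open, the fingers measure 114 mm over their backs; the gripper's body (76 mm by 85 mm) begins 54 mm behind the grasp point. The pads swing forward as they close: fully open they stand 13 mm farther back than shut.
Start: joints at [-1.274, 0.091, 1.231, -0, 1.82, -0.057], TCP at [0.208, -0.563, 0.253] pointing down, gripper open.
Joint ranges: [-2.87, 2.87], [-0.86, 2.18], [0.17, 2.46], [-1.51, 4.65], [0.06, 2.69], [-2.65, 2.65]. Speed limits (rad/s): [2.57, 2.57, 3.01, 3.14, 3.14, 3.14].

## Interface

Orientations are given as a unit quaternion [w, x, y, z].
In Python, from rig import ctrl, capture, hand_in gives the robot as it stands.
- The arm moves only by the tool drive_tool, never from a script. Its argument "plan" is text: rows parted by semicolons, each of 7 numbers parted by spaces: the closure, from 0 (fully open) to 1 (shut), then the shift along the tool's x, y, z in cm, then the turn, a rotation vector about the tool's x, y, z in units of 8 degrees (1.0 is 8 degrees). In form: grip x y z ax ay az; .... A call has exactly 10 rows; each row is the pose to reach, as a shift and turn from the pose commanded when the call began, along the tool's axes at that moment; what a row does not reach only later rows make up. A row lasts 1/10 s, in which the tool goes at most 50 mm and 8.59 degrees, less where a joint would pass 70% of its speed; a pose out of reach is approached as far as the arm can. A call with a gripper value outside its range is refused whole. The fingers move at their own pace and stop on an object; "grip_force" is the grip in N (left out, the last holds). Time passes only in rows, so rows that repeat a pose let the fingers close, or fill a call up. It gives the time, the measured TCP pose, the force, the opening and the grip force at its end, in the units of the state.
- ctrl.observe(): the state, without advancing time (a new reading comes with each control period).
- capture(name): name is "scene" or "top"; returns a dict with "img" (480x640x3 uint8, red, green, blue), "camera_matrix" (3x3 intrinsics, pixels), "position" and "rotation" of the camera in the world. Camera axes: x right, y down, z forward; pixel columns grow to the right and rows downward; lengths in m; the calibration is good to about 2 mm. A picture is of the moment at which its call begins. There is no depth.
- hand_in(): hands the job in; it is judged then, once.
The state is a dict: "t": time; "q": joint angles; "dq": joint speeds; "effort": joint torques, N m; "tool_pos": TCP position; "eef_rot": TCP orientation; "wrist_force": force on the tool from outside, world axes, zero at the start; "moment": the same for the moment, N m; "finger_gap": opening from 0.0 (shut) to 1.0 (fully open); "grasp_force": force on a finger pad.
Only numpy, scipy, OpenCV 4.12 (cv2) and the standard library are available. Lean on these libraries where they do the work, as an engineer would, in place of code of your own. Each camera call takes 0.05 s, during which the arm holds its last target. There are 200 camera calls.

## Working session

There is one attempt and no reset: what is moved stays moved. The work goes in short steps, Python scripts to look and compute and a tool call to move; the robot and the scene stay as the last step left them, time stands still between calls to the robot, and variables do not carry over. Pictures are saved under pics/ and viewed, at most 10 in all, crops included, and the job is handed in when it is done.

Besides the shell and the picture viewer there is one more tool, called as name(argument=value, ...) on one line, values as JSON. drive_tool: Moves the arm, as the interface text tells. Its arguments: {"type":"object","properties":{"plan":{"type":"string"},"grip_force":{"type":"number"}},"required":["plan"]}

```bash
mkdir -p pics; python3 - <<'E'
from rig import ctrl, capture
import cv2,pickle
s=ctrl.observe(); print(s, ctrl.tcp_to_tips)
for n in("scene","top"):
    c=capture(n); pickle.dump(c,open(n+".pkl","wb")); cv2.imwrite(f"pics/{n}1.png",c["img"][:,:,::-1]); print(n,c["camera_matrix"],c["position"],c["rotation"])
E
```

```text
{'t': 0.0, 'q': array([-1.27369238e+00,  9.19149794e-02,  1.23189646e+00, -2.15572977e-05,
        1.81981871e+00, -5.67185347e-02]), 'dq': array([-0.00027505, -0.00128996, -0.0002118 , -0.00133876,  0.00054595,
       -0.00031966]), 'effort': array([ 1.96336696e-03, -4.58725047e+01, -4.18026996e+01,  4.81734810e-05,
        1.15837317e-02, -1.76934316e-05]), 'tool_pos': array([ 0.20780174, -0.56260625,  0.25211126]), 'eef_rot': array([-1.01014929e-03,  9.84391933e-01,  1.75987172e-01, -1.32525429e-04]), 'wrist_force': array([-0.03264422, -1.14857457, -0.24542048]), 'moment': array([0.03628326, 0.00702675, 0.01162964]), 'grasp_force': 0.0, 'finger_gap': 0.9998970296762898} 0.022
scene [[556.81232698   0.         314.19200129]
 [  0.         556.81232698 234.63637279]
 [  0.           0.           1.        ]] [1.18615017 0.4442593  0.8296106 ] [-0.17596112  0.4255494   0.81286328 -0.35664923]
top [[462.75293581   0.         318.74204659]
 [  0.         462.75293581 238.32375215]
 [  0.           0.           1.        ]] [ 0.53090198 -0.00542341  0.97824156] [ 0.01055938 -0.69916161  0.71456537 -0.02139804]
```

View pics/scene1.png

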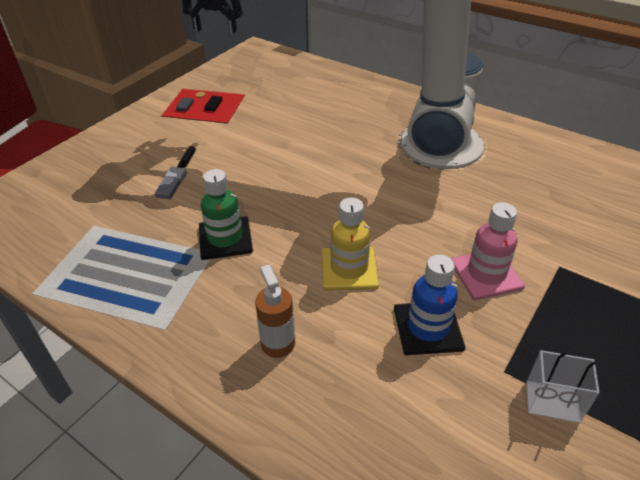

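View pics/top1.png

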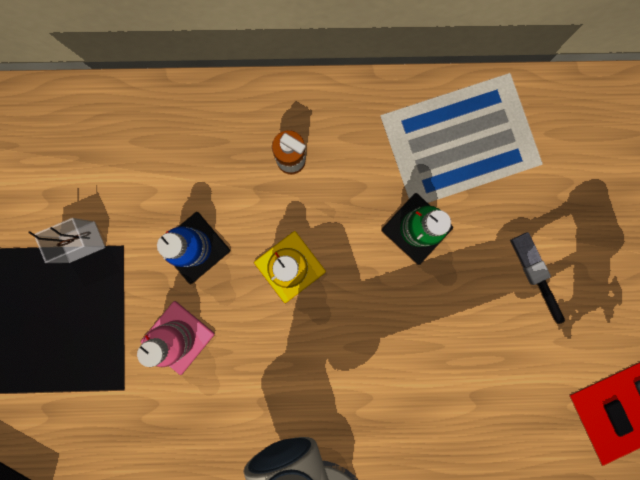

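The scene view shows the blue bottle's white cap at about (440,270), with green at (215,183), yellow at (350,212), pink at (503,218) and the pump at (275,310). In the top view blue's cap is near (170,246), green (437,223), pump (290,148).

```bash
cat > h.py <<'E'
import numpy as np, cv2
from scipy.spatial.transform import Rotation as R
def ray(c,uv):
    K=c["camera_matrix"]; d=np.linalg.solve(K,[uv[0],uv[1],1.]); q=c["rotation"]
    return R.from_quat([q[1],q[2],q[3],q[0]]).apply(d)
def onplane(c,uv,z):
    d=ray(c,uv); p=c["position"]; return p+d*(z-p[2])/d[2]
def proj(c,P):
    q=c["rotation"]; x=R.from_quat([q[1],q[2],q[3],q[0]]).inv().apply(np.array(P)-c["position"]); x=x@c["camera_matrix"].T
    return x[...,:2]/x[...,2:]
def white(img,x0,y0,x1,y1):
    h=cv2.cvtColor(img,cv2.COLOR_RGB2HSV); m=((h[...,1]<50)&(h[...,2]>140)).astype(np.uint8)
    k=np.zeros_like(m); k[y0:y1,x0:x1]=m[y0:y1,x0:x1]
    n,l,s,ce=cv2.connectedComponentsWithStats(k); i=1+np.argmax(s[1:,4]); return ce[i],s[i]
E
python3 - <<'E'
from h import *; import pickle
t=pickle.load(open("top.pkl","rb")); s=pickle.load(open("scene.pkl","rb"))
ce,st=white(t["img"],150,225,195,268); print(ce,st,"mid-plane",onplane(t,ce,.174),onplane(t,ce,.157))
ce2,st2=white(s["img"],420,250,460,292); print(ce2,st2,onplane(s,ce2,.160))
pt=onplane(t,ce,.170); print("reproj",proj(s,pt),proj(s,[pt[0],pt[1],.157]))
for n,uv in(("green",(438,223)),("pump",(290,148)),("yellow",(285,268)),("pink",(150,353))): print(n,onplane(t,uv,.17))
a=cv2.resize(t["img"][215:285,140:235],None,fx=5,fy=5,interpolation=2); b=cv2.resize(s["img"][245:350,390:475],None,fx=4,fy=4,interpolation=2)
H=max(a.shape[0],b.shape[0]); o=np.zeros((H,a.shape[1]+b.shape[1],3),np.uint8); o[:a.shape[0],:a.shape[1]]=a; o[:b.shape[0],a.shape[1]:]=b
print(o.shape,a.shape); cv2.imwrite("pics/crop.png",cv2.resize(o,None,fx=.95,fy=.95)[:,:,::-1])
E
```

```text
[169.46238938 245.60619469] [157 233  25  26 452] mid-plane [0.56007447 0.24040559 0.174     ] [0.56069111 0.24560191 0.157     ]
[440.43342037 263.53263708] [427 255  28  19 383] [0.54858187 0.236734   0.16      ]
reproj [440.8669945  264.75502755] [439.77606528 270.22787866]
green [ 0.58978574 -0.22844204  0.17      ]
pump [0.72773866 0.0289075  0.17      ]
yellow [0.51685935 0.04168336 0.17      ]
pink [0.37616156 0.27633664 0.17      ]
(420, 815, 3) (350, 475, 3)
```

View pics/crop.png

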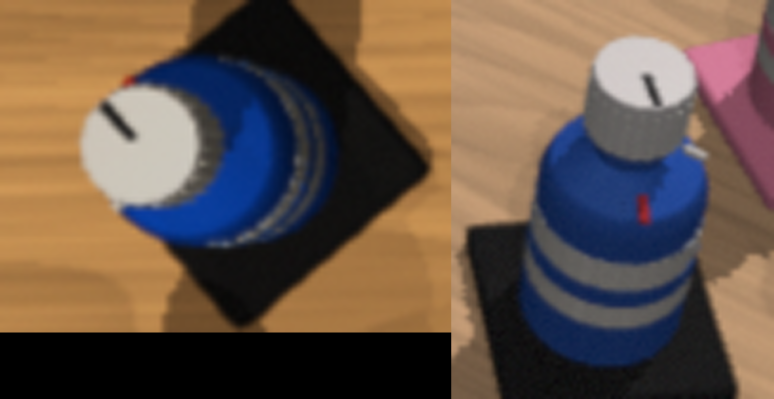

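The cap's top face is centred at about (0.560, 0.240) at z=0.174; both views agree to within 2 mm. The black line sits by the red mark, so the cap is shut. I'll move toward a hover above it.

drive_tool(plan="0 3 -3.2 0 0 0 -0.3; 0 6 -6.4 0 0 0 -0.6; 0 9 -9.6 0 0 0 -0.9; 0 12 -12.8 0 0 0 -1.2; 0 15 -16 0 0 0 -1.5; 0 18 -19.2 0 0 0 -1.8; 0 21 -22.4 0 0 0 -2.1; 0 24 -25.6 0 0 0 -2.4; 0 27 -28.8 0 0 0 -2.7; 0 30 -32 0 0 0 -3")

```text
t: 1.1
tool_pos: [0.3786, -0.157, 0.253]
eef_rot: [-0.0, 0.926, 0.377, 0.0]
wrist_force: [1.0, -0.6, -1.2]
finger_gap: 0.999
grasp_force: 0.0
```

```bash
cat >> h.py <<'E'
def rel(s,P):
    q=s["eef_rot"]; return R.from_quat([q[1],q[2],q[3],q[0]]).inv().apply(np.array(P)-s["tool_pos"])*100
def show(P):
    from rig import ctrl
    s=ctrl.observe(); q=s["eef_rot"]; M=R.from_quat([q[1],q[2],q[3],q[0]]).as_matrix()
    print("t",s["t"],"pos",s["tool_pos"].round(4),"q",s["q"].round(3),"xyaw",np.arctan2(M[1,0],M[0,0]).round(3),"z",M[:,2].round(4),"F",s["wrist_force"].round(1),"M",s["moment"].round(2),"gap",round(s["finger_gap"],3),"gf",s["grasp_force"]); print("cm to go",rel(s,P).round(2))
E
python3 -c "
from h import *; show([.56,.24,.23])"
```

```text
t 1.1 pos [ 0.3786 -0.157   0.253 ] q [-0.476 -0.424  1.691  0.     1.875  0.321] xyaw 0.774 z [ 0.  0. -1.] F [ 1.  -0.6 -1.2] M [ 0.   -0.05 -0.04] gap 0.999 gf 0.0
cm to go [ 40.72 -15.71   2.3 ]
```

drive_tool(plan="0 4.5 -1.75 0 0 0 -0.4; 0 9 -3.5 0 0 0 -0.8; 0 13.5 -5.2 0 0 0 -1.2; 0 18 -7 0 0 0 -1.6; 0 22.5 -8.7 0 0 0 -2; 0 27 -10.4 0 0 0 -2.4; 0 31.5 -12.1 0 0 0 -2.8; 0 36 -13.9 0 0 0 -3.2; 0 40.5 -15.6 1 0 0 -3.4; 0 40.7 -15.7 1.5 0 0 -3.5")

```text
t: 2.1
tool_pos: [0.5606, 0.2424, 0.2337]
eef_rot: [-0.002, 0.806, 0.592, -0.002]
wrist_force: [-0.5, -0.6, -0.9]
finger_gap: 1.001
grasp_force: 0.0
```

```bash
python3 - <<'E'
from h import *; from rig import capture
show([.56,.24,.163])
o=[]
for n in("top","scene"):
    c=capture(n); u=proj(c,[.56,.24,.18]).astype(int); x=min(max(u[0]-50,0),540);y=max(u[1]-60,0)
    o.append(cv2.resize(c["img"][y:y+100,x:x+100],(390,390),interpolation=2)); print(n,x,y,proj(c,[.56,.24,.174]))
cv2.imwrite("pics/hover.png",np.hstack(o)[:,:,::-1])
E
```

```text
t 2.1 pos [0.5606 0.2424 0.2337] q [0.352 0.122 1.233 0.002 1.793 0.656] xyaw 1.267 z [-5.7e-03 -4.0e-04 -1.0e+00] F [-0.5 -0.6 -0.9] M [-0.02  0.06 -0.  ] gap 1.001 gf 0.0
cm to go [-0.23  0.05  7.07]
top 118 185 [169.69821802 245.64412348]
scene 390 199 [440.34975488 262.56290981]
```

View pics/hover.png

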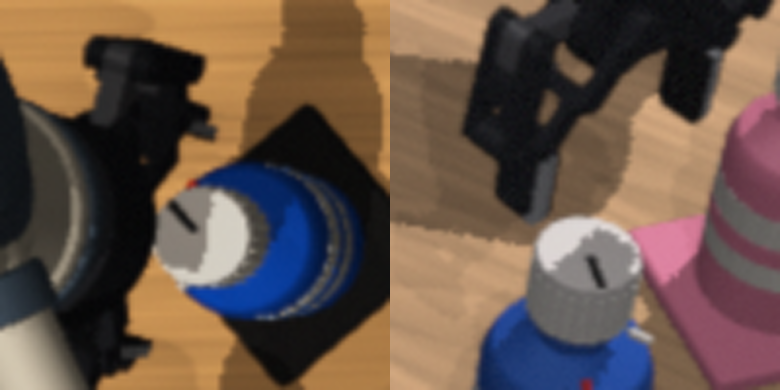

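The hover picture shows the open fingers straddling the cap evenly, with the line still at the red mark. I'll go down.

drive_tool(plan="0 0 0 0.8 0 0 0; 0 -0.1 0 1.8 0 0 0; 0 -0.1 0 2.8 0 0 0; 0 -0.2 0 3.8 0 0 0; 0 -0.2 0 4.8 0 0 0; 0 -0.2 0 5.8 0 0 0; 0 -0.2 0 6.5 0 0 0; 0 -0.2 0 6.8 0 0 0; 0 -0.2 0 6.8 0 0 0; 0 -0.2 0 6.8 0 0 0")

```text
t: 3.2
tool_pos: [0.5598, 0.236, 0.1707]
eef_rot: [0.0, 0.808, 0.59, 0.0]
wrist_force: [0.1, 0.0, -0.1]
finger_gap: 1.005
grasp_force: 0.0
```

```bash
python3 -c "
from h import *; show([.56,.24,.163])"
```

```text
t 3.2 pos [0.5598 0.236  0.1707] q [ 0.343  0.11   1.357 -0.     1.675  0.652] xyaw 1.261 z [ 6.e-04  2.e-04 -1.e+00] F [ 0.1  0.  -0.1] M [ 0.05  0.01 -0.01] gap 1.005 gf 0.0
cm to go [ 0.39 -0.11  0.77]
```

drive_tool(plan="0 0.2 -0.1 0.4 0 0 0; 0 0.4 -0.1 0.8 0 0 0; 0.2 0.4 -0.1 0.8 0 0 0; 0.3 0.4 -0.1 0.8 0 0 0; 0.4 0.4 -0.1 0.8 0 0 0; 0.5 0.4 -0.1 0.8 0 0 0; 0.6 0.4 -0.1 0.8 0 0 0; 0.8 0.4 -0.1 0.8 0 0 0; 1 0.4 -0.1 0.8 0 0 0; 1 0.4 -0.1 0.8 0 0 0", grip_force=60)

```text
t: 4.2
tool_pos: [0.5606, 0.2398, 0.1631]
eef_rot: [0.001, 0.808, 0.59, 0.001]
wrist_force: [5.0, -1.8, 3.2]
finger_gap: 0.5
grasp_force: 61.5
```

```bash
python3 -c "
from h import *; show([.56,.24,.163])"
```

```text
t 4.2 pos [0.5606 0.2398 0.1631] q [ 3.490e-01  1.160e-01  1.363e+00 -1.000e-03  1.660e+00  6.590e-01] xyaw 1.261 z [ 2.3e-03  2.0e-04 -1.0e+00] F [ 5.  -1.8  3.2] M [-0.24 -0.74  0.01] gap 0.5 gf 61.505940556526184
cm to go [-0.   -0.07  0.01]
```

Gripped (61 N, gap matches 44 mm). Push down.

drive_tool(plan="1 0 0 0.1 0 0 0; 1 0 0.1 0.2 0 0 0; 1 0 0.1 0.3 0 0 0; 1 0 0.1 0.4 0 0 0; 1 0 0.1 0.5 0 0 0; 1 0 0.1 0.6 0 0 0; 1 0 0.1 0.7 0 0 0; 1 0 0.1 0.7 0 0 0; 1 0 0.1 0.7 0 0 0; 1 0 0.1 0.7 0 0 0")

```text
t: 5.2
tool_pos: [0.5608, 0.2398, 0.1573]
eef_rot: [0.0, 0.808, 0.59, 0.001]
wrist_force: [-1.0, -2.9, 10.2]
finger_gap: 0.497
grasp_force: 62.4
```

```bash
python3 -c "
from h import *; show([.56,.24,.156])"
```

```text
t 5.2 pos [0.5608 0.2398 0.1573] q [0.348 0.118 1.371 0.    1.651 0.658] xyaw 1.261 z [ 1.1e-03  7.0e-04 -1.0e+00] F [-1.  -2.9 10.2] M [-0.32  0.1  -0.01] gap 0.497 gf 62.38866090774536
cm to go [-0.   -0.08  0.13]
```

drive_tool(plan="1 0 0 0.1 0 0 0; 1 0 0 0.1 0 0 -0.2; 1 0 0 0.1 0 0 -0.8; 1 0 0 0.1 0 0 -1.4; 1 0 0 0.1 0 0 -2; 1 0 0 0.1 0 0 -2.6; 1 0 0 0.1 0 0 -3.2; 1 0 0 0.1 0 0 -3.8; 1 0 0 0.1 0 0 -4.4; 1 0 0 0.1 0 0 -5")

```text
t: 6.2
tool_pos: [0.5623, 0.2398, 0.1572]
eef_rot: [0.002, 0.556, 0.831, 0.002]
wrist_force: [6.0, -1.7, 9.9]
finger_gap: 0.498
grasp_force: 62.4
```

```bash
python3 -c "
from h import *; show([.56,.24,.156])"
```

```text
t 6.2 pos [0.5623 0.2398 0.1572] q [ 3.480e-01  1.190e-01  1.371e+00 -1.000e-03  1.646e+00 -4.400e-02] xyaw 1.962 z [ 0.0056  0.0014 -1.    ] F [ 6.  -1.7  9.9] M [-0.25 -0.82 -0.06] gap 0.498 gf 62.35148906707764
cm to go [ 0.11 -0.21  0.11]
```

Turn moment is only 0.06 N m, so the cap is turning freely and not blocked. Continue.

drive_tool(plan="1 0 0 0 0 0 -0.6; 1 0 0 0 0 0 -1.2; 1 0 0 0 0 0 -1.8; 1 0 0 0 0 0 -2.4; 1 0 0 0 0 0 -3; 1 0 0 0 0 0 -3.6; 1 0 0 0 0 0 -4.2; 1 0 0 0 0 0 -4.8; 1 0 0 0 0 0 -4.8; 1 0 0 0 0 0 -4.8")

```text
t: 7.2
tool_pos: [0.5635, 0.2408, 0.1578]
eef_rot: [0.004, 0.253, 0.967, 0.003]
wrist_force: [10.0, 1.4, 9.9]
finger_gap: 0.501
grasp_force: 62.0
```

```bash
python3 -c "
from h import *; show([.56,.24,.163])"
```

```text
t 7.2 pos [0.5635 0.2408 0.1578] q [ 0.348  0.119  1.37   0.     1.643 -0.711] xyaw 2.63 z [ 0.0091  0.0036 -1.    ] F [10.   1.4  9.9] M [ 0.22 -1.46  0.06] gap 0.501 gf 61.99165999889374
cm to go [ 0.26 -0.23 -0.53]
```

Turned 1.37 rad. Open and back straight up.

drive_tool(plan="0.8 0 0 0 0 0 0; 0.4 0 0 0 0 0 0; 0 0 0 0 0 0 0; 0 0 0 0 0 0 0; 0 0 0 0 0 0 0; 0 0 0 -0.5 0 0 0; 0 0 0 -1.5 0 0 0; 0 0 0 -3 0 0 0; 0 0 0 -4.5 0 0 0; 0 0 0 -6 0 0 0")

```text
t: 8.2
tool_pos: [0.5611, 0.2398, 0.2167]
eef_rot: [0.001, 0.253, 0.967, 0.001]
wrist_force: [-0.3, -0.3, 0.2]
finger_gap: 1.0
grasp_force: 0.0
```

drive_tool(plan="0 0 0 -2 0 0 0; 0 0 0 -4 0 0 0; 0 0 0 -6 0 0 0; 0 0 0 -8 0 0 0; 0 0 0 -10 0 0 0; 0 0 0 -11 0 0 0; 0 0 0 -11 0 0 0; 0 0 0 -11 0 0 0; 0 0 0 -11 0 0 0; 0 0 0 -11 0 0 0")

```text
t: 9.2
tool_pos: [0.5607, 0.2396, 0.3229]
eef_rot: [-0.001, 0.253, 0.967, -0.001]
wrist_force: [0.1, -1.1, -0.2]
finger_gap: 1.005
grasp_force: 0.0
```

```bash
python3 - <<'E'
from h import *; from rig import capture
show([.56,.24,.163])
c=capture("scene"); I=c["img"]; a=cv2.resize(I[245:350,390:475],None,fx=5,fy=5,interpolation=2)
t=capture("top"); b=cv2.resize(t["img"],(340,255)); g=cv2.resize(I,(340,255))
o=np.vstack([b,g]); H=525; o=np.vstack([o,np.zeros((H-510,340,3),np.uint8)])
cv2.imwrite("pics/end.png",np.hstack([a,o])[:,:,::-1])
E
```

```text
t 9.2 pos [0.5607 0.2396 0.3229] q [ 0.348  0.147  1.046  0.     1.951 -0.711] xyaw 2.63 z [-2.1e-03 -8.0e-04 -1.0e+00] F [ 0.1 -1.1 -0.2] M [-0. -0.  0.] gap 1.005 gf 0.0
cm to go [ 0.05  0.03 15.99]
```

View pics/end.png

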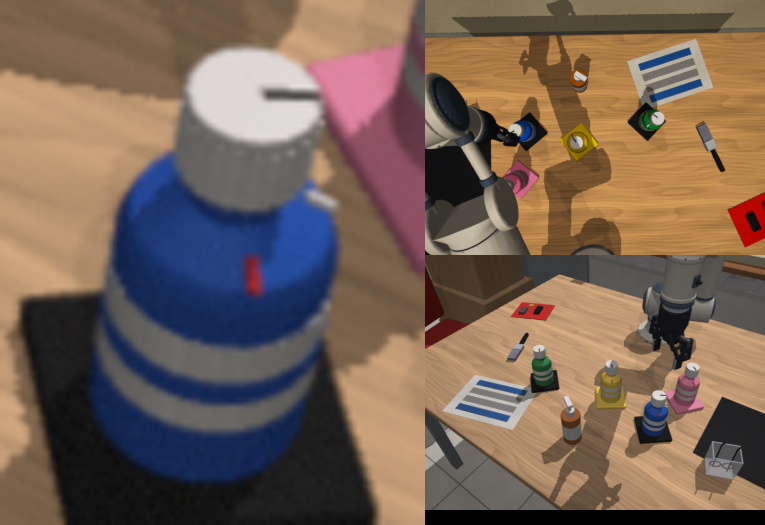

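The picture shows the cap back up, its line swung toward the white mark; line runs from about (443,264) to (454,264) in the scene image. The green cap and pump are unchanged. I'll check the angle numerically.

```bash
python3 - <<'E'
from h import *; import pickle
s=pickle.load(open("scene.pkl","rb"))
f=lambda a,b:(lambda d:np.arctan2(d[1],d[0]))(onplane(s,b,.174)-onplane(s,a,.174))
a0=f((390+(645-451)/3.8,245+75/3.8),(390+(657-451)/3.8,245+103/3.8)); a1=f((390+265/5,245+93/5),(390+319/5,245+96/5))
print(a0,a1,a1-a0)
E
```

```text
0.7554473804053016 2.0896604551722247 1.334213074766923
```

Cap turned about 1.33 rad by the camera, agreeing with the 1.37 rad tool turn; open.

```bash
python3 -c "
from rig import hand_in; print(hand_in())"
```

```text
the job is handed in; nothing more can be done
None
```

The blue bottle's cap was pushed down, turned about 1.35 rad anticlockwise and released, and it now sits sprung up and open; the green cap and the pump bottle were not touched, and the job is handed in.

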